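Bolt the gate of the loaded socket cradle

ROBOT

A 6-joint arm with a two-finger parallel gripper is mounted at the origin on the work surface. World frame = base frame: x ahead of the robot, y to its left, z up, the work surface at z = 0. Lengths are in mm, angles in rad, forces in N, time in s.
With the tool pointing down it reaches from about 300 to 750 mm from the base axis. Payload 8.5 kg.
Tool frame: the origin (TCP) lies on the centre line of the jaws, within the pads' length; the fingertips stand 22 mm ahead of it and the grasp point (between the pads) lies 3 mm ahead of it (robot.tip_reach is the distance from the TCP to the fingertips, in mm); z points along the fingers, y is the line along which they close (so a half turn about z gives the same grasp; the last joint's range is limited). The gripper opens to 88 mm and grips with 3 to 60 N. Pads are 18 mm wide; open, the fingers measure 123 mm over their backs; the gripper's body (75 mm by 187 mm) begins 45 mm behind the grasp point.
Start: joints at [-1.493, 0.381, 1.297, -0, 1.464, -0.215], TCP at [158.743, -526.575, 223.048] pointing down, gripper open.
Joint ranges: [-3.11, 3.11], [-0.89, 2.33], [0.22, 2.48], [-1.42, 4.56], [0.17, 2.85], [-2.88, 2.88]. Speed limits (rad/s): [2.39, 2.39, 3.14, 3.14, 3.14, 3.14].

INTERFACE

Orientations are given as a rotation vector (axis times angle).
In Python, from rig import robot, viewer, workorder, find_in gives the robot as it stands.
- The arm moves only by the tool step_arm, never from a script. Its argument "deltas" is a list of rows, each a list of 7 numbers: the shift along the world's x, y, z in mm, then the turn, a rotation vector about the world's x, y, z in rad, then the opening, from 0 (shut) to 1 (fully open). A call has 1 to 8 rows; each row is the pose to reach, as a shift and turn from the pose commanded when the call began; what a row does not reach only later rows make up. A row lasts 1/10 s, in which the tool goes at most 50 mm and 8.59 degrees, less where a joint would pass 70% of its speed; a pose out of reach is approached as far as the arm can. A call with a gripper value outside its range is refused whole. The fingers move at their own pace and stop on an object; "newtons" is the grip in N (left out, the last holds). Time passes only in rows, so rows that repeat a pose let the fingers close. It gives the time, the measured TCP pose, the force, the opening and the grip force at its end, in the units of the state.
- robot.state(): the state, without advancing time (a new reading comes with each control period).
- viewer.camera(name): name is "scene" or "top" or "wrist"; returns a dict with "pixels" (420x560x3 uint8, red, green, blue), "fovy" (degrees; the focal length in pixels is half the picture's height over the tangent of half this angle, whatever the lens; pixels are square), "cx", "cy" (the principal point, pixels), "rvec" (rotation vector, rad) and "tvec" (3), from world to camera coordinates, as OpenCV has them; the wrist camera has in their place "tool_from_camera" (4x4, takes a point from camera to tool coordinates, whose origin is the TCP and whose axes are the flange's). Camera axes: x right, y down, z forward; pixel columns grow to the right and rows downward; lengths in mm; the calibration is good to about 2 mm. A picture is of the moment at which its call begins: read the wrist's pose just before it. There is no depth.
- workorder.sign_off(): hands the job in; it is judged then, once.
Trained networks look in a picture, given as the dict that the camera call returned (one of the last four; its "shot" number tells which), for a name from the list of things; names that differ only in an ending like _2 or _b are one class to them, and where a whole thing is asked for, a point or a joint stands for the part that bears it (a point fixed in the world has none). Each returns a list of dicts, best first, with "p" (0 to 1); they miss things now and then, are a little off and sometimes report something else, mostly with a low value. They report only what shows in the picture. A call takes as long as a camera call.
- find_in(picture, label): "location" ([x, y, z] in mm, in world coordinates, good to about 4 mm: the middle of the surface that is visible of it).
The state is a dict: "t": time; "qpos": joint angles; "qd": joint speeds; "tau": joint torques, N m; "tcp_pos": TCP position; "ee_rot": TCP orientation; "wrist_force": force on the tool from outside, world axes, zero at the start; "ft_torque": the same for the moment, N m; "gripper_width": finger opening in mm; "grasp_force": force on a finger pad.
Only numpy, scipy, OpenCV 4.12 (cv2) and the standard library are available. Lean on these libraries where they do the work, as an engineer would, in place of code of your own. Each camera call takes 0.05 s, during which the arm holds its last target. There are 200 camera calls.

TASK

Two identical holding cradles stand on the bench of an orthopaedic workshop, each with a shut gate bar and a drawn-back sliding bolt with a red knob; one cradle holds a skin-coloured prosthetic leg socket, the other is empty. Push the bolt of the cradle that holds the socket across until it is fully home in its brass keeper, and let go. Leave the bolt of the empty cradle as it is.

Things in the scene. Friction and masses are not known exactly. Their poses are not given: they have to be found in the camera images.
- loaded_bolt (a joint): Steel bolt, a 14 mm rod, on the gate of the cradle that holds the skin-coloured socket (215 mm long, 110 mm across its rim). Value: m pushed towards the keeper. Starts drawn back at 0 to 0.012; at 0.016 the tip reaches the mouth of the brass keeper (36 mm long); at 0.052 it is fully home against a rigid stop. Slides with about 3 N of friction, no spring, stays where left.
- loaded_knob (a point): Mid-point of that bolt's red knob, an upright cylinder 18 mm across, 36 mm high; 194 mm above the bench, moves with the bolt. Its y axis points level the way to push (to the keeper), z up. Gate bar below: 50 mm wide, top 44 mm under this point; guides and keeper in line with the bolt, 32 mm wide, tops 21 mm under it; nothing near is higher. The cradle (base 220 x 260 mm) is fixed.
- empty_bolt (a joint): The same bolt on the other, empty cradle (two bare plywood saddles under the gate), same values in m; it starts at 0 to 0.012 and is to be left alone.
- empty_knob (a point): Middle of the red knob of the empty cradle's bolt, same size and axes as the other knob.

How it is judged (in metres and radians):
At the end, for the whole second after the job is handed in: The bolt of the cradle with the socket is pushed to within 12 mm of its end stop (its tip at least 24 mm inside the keeper) and is at rest; the empty cradle's bolt is within 10 mm of where it was (value of joint loaded_bolt above 0.04 m and velocity of joint loaded_bolt between -0.01 and 0.01 m/s and distance of empty_knob from where it was at the start of the episode below 0.01 m); the robot touches nothing.
It fails at once if the bolt of the empty cradle is shifted by more than 10 mm (distance of empty_knob from where it was at the start of the episode above 0.01 m).
It also fails if it takes over 29 s, if anything falls off the work surface, if the arm or the gripper's body presses on something with over 40 N, if the wrist force passes 120 N, or if a joint passes its speed limit or range.

## Working session

There is one attempt and no reset: what is moved stays moved. The work goes in short steps, Python scripts to look and compute and a tool call to move; the robot and the scene stay as the last step left them, time stands still between calls to the robot, and variables do not carry over. Pictures are saved under pics/ and viewed, at most 10 in all, crops included, and the job is handed in when it is done.

Besides the shell and the picture viewer there is one more tool, called after "Emit:" as name(argument=value, ...), one argument or row to a line, values as JSON. step_arm: Moves the arm, as the interface text tells. Its arguments: {"type":"object","properties":{"deltas":{"type":"array"},"newtons":{"type":"number"}},"required":["deltas"]}

```bash
mkdir -p pics; python3 - <<'E'
from rig import robot, viewer, find_in
import cv2
s=robot.state();print(s['t'],s['tcp_pos'],s['ee_rot'],s['gripper_width'])
for n in('scene','top'):
    p=viewer.camera(n);cv2.imwrite(f'pics/{n}0.png',p['pixels'][:,:,::-1])
    print(n,p['fovy'],p['cx'],p['cy'],p['rvec'],p['tvec'])
    for l in('loaded_knob','empty_knob','loaded_bolt','empty_bolt'):
        print(l,find_in(p,l))
E
```

```text
0.0 [ 158.73488919 -526.29327579  222.46157204] [-3.10658512e+00 -4.58167852e-01 -1.25359202e-04] 88.29298123244135
scene 46.2650169808465 277.0422085768461 215.67674328973052 [ 1.89664565  1.12668619 -0.63026933] [-248.79672227 -166.07561547 1385.70402617]
loaded_knob [{'location': [546.5, -248.7, 166.3], 'p': 0.92}]
empty_knob [{'location': [530.1, 203.1, 166.8], 'p': 0.7}]
loaded_bolt [{'location': [548.2, -247.9, 166.4], 'p': 0.92}]
empty_bolt [{'location': [524.5, 201.7, 163.4], 'p': 0.93}]
top 42.143640734357376 269.49942298828614 204.63917859448006 [ 2.13794568 -2.14485554  0.16762467] [  -9.11999395  577.6197741  1158.44314426]
loaded_knob [{'location': [541.5, -248.3, 162.7], 'p': 0.72}]
empty_knob []
loaded_bolt []
empty_bolt [{'location': [523.8, 201.3, 164.4], 'p': 0.61}]
```

View pics/scene0.png

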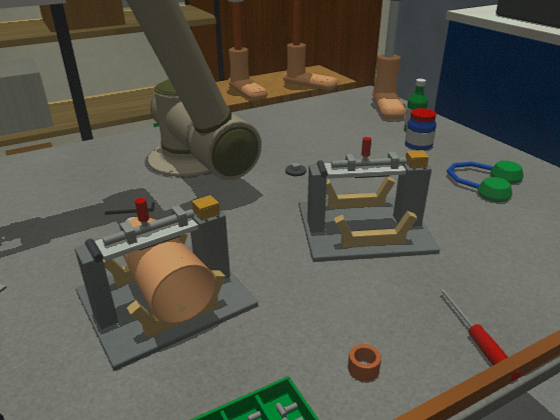

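View pics/top0.png

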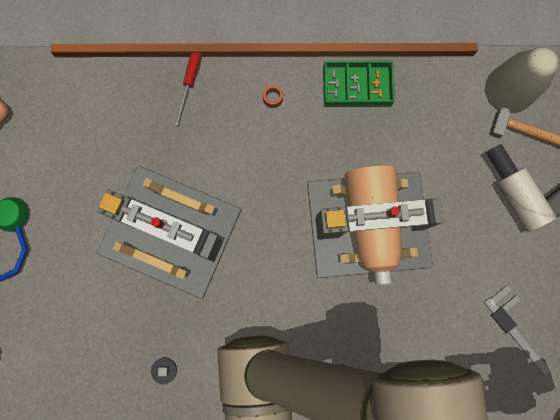

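The loaded cradle is the one at the left in "scene" (knob at 142,209; keeper at 206,207) and at the right in "top" (knob at 395,211; keeper at 335,219). The empty cradle's knob is at (156,222) in "top". Next I measure the knob and the keeper precisely.

```bash
cat > h.py <<'E'
import numpy as np, cv2
def cam(p):
    R=cv2.Rodrigues(np.array(p['rvec'],float))[0];t=np.array(p['tvec'],float)
    f=210/np.tan(np.radians(p['fovy']/2));K=np.array([[f,0,p['cx']],[0,f,p['cy']],[0,0,1]])
    return K,R,t
def ray(p,uv,z):
    K,R,t=cam(p);c=-R.T@t;d=R.T@np.linalg.inv(K)@np.array([*uv,1.]);return c+d*(z-c[2])/d[2]
def blob(p,box,kind):
    x0,y0,x1,y1=box;h=cv2.cvtColor(p['pixels'][y0:y1,x0:x1],cv2.COLOR_RGB2HSV)
    m=cv2.inRange(h,(0,190,60),(6,255,255))|cv2.inRange(h,(174,190,60),(180,255,255)) if kind=='red' else cv2.inRange(h,(14,160,60),(28,255,255))
    n,_,s,c=cv2.connectedComponentsWithStats(m);i=1+np.argmax(s[1:,4]);return c[i]+[x0,y0],s[i]+[x0,y0,0,0,0]
def tri(ps,uvs):
    P=[cam(p)[0]@np.c_[cam(p)[1],cam(p)[2]] for p in ps]
    X=cv2.triangulatePoints(P[0],P[1],*[np.array(u,float).reshape(2,1) for u in uvs])[:,0];return X[:3]/X[3]
E
python3 - <<'E'
from h import *
from rig import viewer
s=viewer.camera('scene');t=viewer.camera('top')
ks,bs=blob(s,(125,190,160,225),'red');kt,bt=blob(t,(380,195,410,225),'red')
gs,cs=blob(s,(185,190,225,225),'y');gt,ct=blob(t,(318,205,350,235),'y')
print(ks,bs,kt,bt,gs,cs,gt,ct)
print('knob tri',tri((s,t),(ks,kt)),'scene z194',ray(s,ks,194),'top z205',ray(t,kt,205))
print('keeper tri',tri((s,t),(gs,gt)),'top z170',ray(t,gt,170))
E
```

```text
[139.5890411  203.60273973] [135 198  11  19  73] [394.97619048 210.54761905] [391 208   8   7  42] [205.52910053 205.96031746] [192 195  27  25 378] [336.25414365 217.83977901] [326 211  19  16 181]
knob tri [ 540.44222634 -251.00174442  203.67428141] scene z194 [ 523.22422259 -248.76820243  194.        ] top z205 [ 540.41522965 -250.04715319  205.        ]
keeper tri [ 532.43649235 -142.49453077  162.90913024] top z170 [ 531.33246387 -142.08038934  170.        ]
```

Emit:
step_arm(
  deltas=[
    [40, 23, 38, 0, 0, -0.03, 0],
    [80, 47, 38, 0, 0, -0.06, 0],
    [120, 70, 38, 0, 0, -0.09, 0],
    [160, 93, 38, 0, 0, -0.12, 0],
    [200, 117, 38, 0, 0, -0.15, 0],
    [240, 140, 38, 0, 0, -0.18, 0],
    [280, 163, 38, 0, 0, -0.207, 0],
    [320, 187, 38, 0, 0, -0.207, 0],
  ],
)

```text
t: 1.4
tcp_pos: [480.3, -338.4, 261.2]
ee_rot: [3.139, 0.133, 0.0]
wrist_force: [-0.6, -0.9, 0.0]
gripper_width: 26.5
grasp_force: 0.0
```

Emit:
step_arm(
  deltas=[
    [40, 23, 0, 0, 0, 0, 0],
    [67, 39, 0, 0, 0, 0, 0],
    [67, 39, 0, 0, 0, 0, 0],
    [67, 39, 0, 0, 0, 0, 0],
  ],
)

```text
t: 1.8
tcp_pos: [545.8, -300.4, 260.7]
ee_rot: [-3.139, -0.136, 0.001]
wrist_force: [0.4, -1.8, 0.7]
gripper_width: 0.4
grasp_force: 0.0
```

```bash
python3 - <<'E'
from h import *
from rig import viewer,robot
s=robot.state();print(s['t'],s['tcp_pos'],s['ee_rot'],s['gripper_width'],s['wrist_force'])
from scipy.spatial.transform import Rotation as Ro
R=Ro.from_rotvec(s['ee_rot']).as_matrix();print(R)
w=viewer.camera('wrist');im=w['pixels'][:,:,::-1].copy()
T=np.array(w['tool_from_camera'],float);f=210/np.tan(np.radians(w['fovy']/2))
def proj(X):
    x=np.linalg.inv(T)@np.r_[R.T@(np.array(X)-s['tcp_pos']),1];return (w['cx']+f*x[0]/x[2],w['cy']+f*x[1]/x[2],x[2])
for X in [(540.5,-250,212),(532,-142,173)]:
    q=proj(X);print(q)
    if q[2]>0: cv2.circle(im,(int(q[0]),int(q[1])),4,(255,0,0),2)
cv2.imwrite('pics/w1.png',im)
E
```

```text
1.8 [ 545.75864133 -300.3941614   260.7340726 ] [-3.13851581e+00 -1.36326047e-01  9.48889668e-04] 0.37623267846779107 [ 0.35332617 -1.81840023  0.71921454]
[[ 9.96233470e-01  8.67092986e-02 -6.08627119e-04]
 [ 8.67093695e-02 -9.96233646e-01  9.10074189e-05]
 [-5.98443625e-04 -1.43438311e-04 -9.99999811e-01]]
(np.float64(210.66726172720027), np.float64(228.59033683720793), np.float64(223.68226238429273))
(np.float64(97.64650695962467), np.float64(212.11372585099738), np.float64(260.62833199518457))
```

View pics/w1.png

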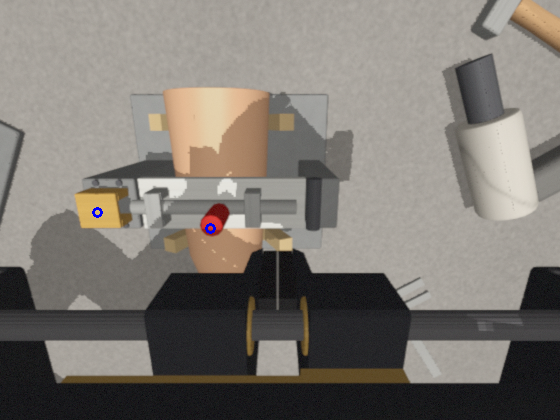

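The projected knob top (210,228) lands on the red knob, the rod lies level along the tool's closing line, and the shut fingers (278,250) stand behind the knob. I go down and push.

Emit:
step_arm(
  deltas=[
    [0, 0, -30, 0, 0, 0, 0],
    [0, 0, -57, 0, 0, 0, 0],
    [0, 0, -57, 0, 0, 0, 0],
  ],
)

```text
t: 2.15
tcp_pos: [543.5, -300.7, 201.0]
ee_rot: [-3.134, -0.131, 0.008]
wrist_force: [-0.5, 0.0, 0.0]
gripper_width: 0.4
grasp_force: 0.0
```

Emit:
step_arm(
  deltas=[
    [-1, 10, 0, 0, 0, 0, 0],
    [-1.7, 20, 0, 0, 0, 0, 0],
    [-2.3, 26, 0, 0, 0, 0, 0],
    [-2.8, 32, 0, 0, 0, 0, 0],
    [-3.3, 38, 0, 0, 0, 0, 0],
    [-3.8, 44, 0, 0, 0, 0, 0],
    [-4.3, 50, 0, 0, 0, 0, 0],
    [-4.3, 50, 0, 0, 0, 0, 0],
  ],
)

```text
t: 2.95
tcp_pos: [541.4, -249.8, 204.1]
ee_rot: [-3.139, -0.136, 0.0]
wrist_force: [0.8, 0.5, 0.2]
gripper_width: 0.4
grasp_force: 0.0
```

```bash
python3 - <<'E'
from h import *
from rig import viewer,robot
print(robot.state()['tcp_pos'],robot.state()['wrist_force'])
w=viewer.camera('wrist');s=viewer.camera('scene')
im=np.hstack([w['pixels'][100:400,0:400],cv2.resize(s['pixels'][160:310,60:260],(400,300))])
cv2.imwrite('pics/w2.png',im[:,:,::-1])
E
```

```text
[ 541.44685243 -249.80675188  204.14524336] [0.83763857 0.52044264 0.18413586]
```

View pics/w2.png

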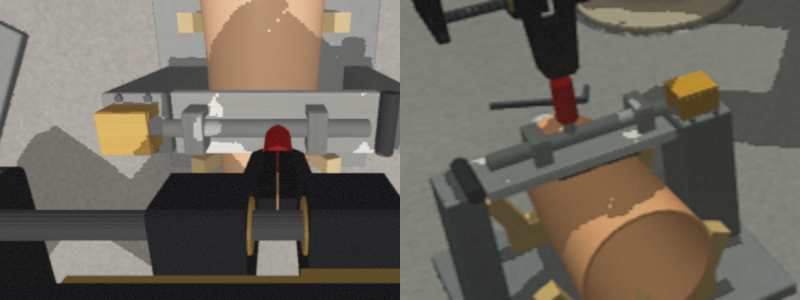

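The bolt has not moved: its knob still shows at about (141,210) in the scene view, with the fingers apparently behind or above it. I check the geometry.

```bash
python3 - <<'E'
from h import *
from rig import viewer,robot
from scipy.spatial.transform import Rotation as Ro
print(robot.tip_reach)
st=robot.state();R=Ro.from_rotvec(st['ee_rot']).as_matrix();tcp=st['tcp_pos']
w=viewer.camera('wrist');s=viewer.camera('scene');t=viewer.camera('top')
T=np.array(w['tool_from_camera'],float);f=210/np.tan(np.radians(w['fovy']/2));print(T.round(2))
def pw(X):
    x=np.linalg.inv(T)@np.r_[R.T@(np.array(X)-tcp),1];return np.round([w['cx']+f*x[0]/x[2],w['cy']+f*x[1]/x[2]],1)
def pc(p,X):
    K,Rr,tt=cam(p);x=K@(Rr@np.array(X)+tt);return np.round(x[:2]/x[2],1)
pts={'tip':tcp+R@[0,0,22],'tip+9x':tcp+R@[9,0,22],'kbot':(541,-250,176),'ktop':(541,-250,212),'keeper':(532,-142,173)}
for k,X in pts.items(): print(k,np.round(X,1),'wrist',pw(X),'scene',pc(s,X),'top',pc(t,X))
a=cv2.resize(s['pixels'][170:250,110:220],(440,320),interpolation=cv2.INTER_CUBIC)
b=cv2.resize(t['pixels'][170:250,320:400],(320,320),interpolation=cv2.INTER_CUBIC)
cv2.imwrite('pics/w3.png',np.hstack([a,b])[:,:,::-1])
E
```

```text
22.0
[[   0.     -0.96   -0.29   77.61]
 [   1.      0.      0.     -0.32]
 [  -0.     -0.29    0.96 -161.18]
 [   0.      0.      0.      1.  ]]
tip [ 541.5 -250.6  182.1] wrist [277.4 241.4] scene [142.7 215.4] top [392.5 211.7]
tip+9x [ 550.5 -249.8  182.1] wrist [277.4 228.8] scene [144.7 218. ] top [392.  207.1]
kbot [ 541 -250  176] wrist [276.5 238.5] scene [143.6 218.4] top [391.6 212.4]
ktop [ 541 -250  212] wrist [276.5 262.5] scene [140.  199.1] top [395.8 209.7]
keeper [ 532 -142  173] wrist [122.  236.5] scene [204.8 200.7] top [336.4 217.3]
```

View pics/w3.png

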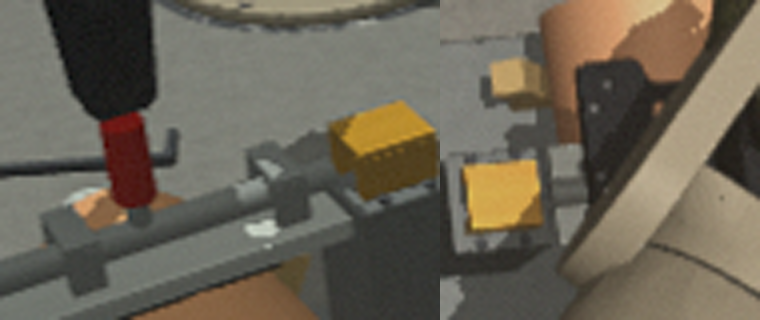

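Emit:
step_arm(
  deltas=[
    [0, 0, 20, 0, 0, 0, 0],
    [4.3, -50, 20, 0, 0, 0, 0],
    [4.3, -50, 20, 0, 0, 0, 0],
    [4.3, -50, 20, 0, 0, 0, 0],
  ],
)

```text
t: 3.6
tcp_pos: [545.5, -301.3, 223.4]
ee_rot: [-3.138, -0.132, 0.001]
wrist_force: [0.3, 0.8, 0.2]
gripper_width: 0.3
grasp_force: 0.0
```

```bash
python3 - <<'E'
from h import *
from rig import viewer,robot
from scipy.spatial.transform import Rotation as Ro
st=robot.state();R=Ro.from_rotvec(st['ee_rot']).as_matrix();tcp=st['tcp_pos'];print(st['t'],tcp,st['gripper_width'],st['qpos'])
s=viewer.camera('scene')
def pc(p,X):
    K,Rr,tt=cam(p);x=K@(Rr@np.array(X)+tt);return x[:2]/x[2]
x0,y0=60,110
im=cv2.resize(s['pixels'][y0:y0+130,x0:x0+170],(680,520),interpolation=cv2.INTER_CUBIC)[:,:,::-1].copy()
for X,c in [((0,0,22),(255,0,0)),((0,0,0),(0,255,0)),((0,0,-42),(0,255,255))]:
    q=pc(s,tcp+R@np.array(X));print(X,q.round(1));cv2.circle(im,tuple(((q-[x0,y0])*4).astype(int)),5,c,2)
cv2.imwrite('pics/w4.png',im)
E
```

```text
3.6 [ 545.45954106 -301.25644597  223.38246204] 0.33937484805869006 [-6.94377127e-01  5.12255392e-01  1.07598157e+00  1.58365685e-04
  1.55437577e+00  7.92209073e-01]
(0, 0, 22) [108.7 214.6]
(0, 0, 0) [105.8 202.3]
(0, 0, -42) [100.2 177.6]
```

View pics/w4.png

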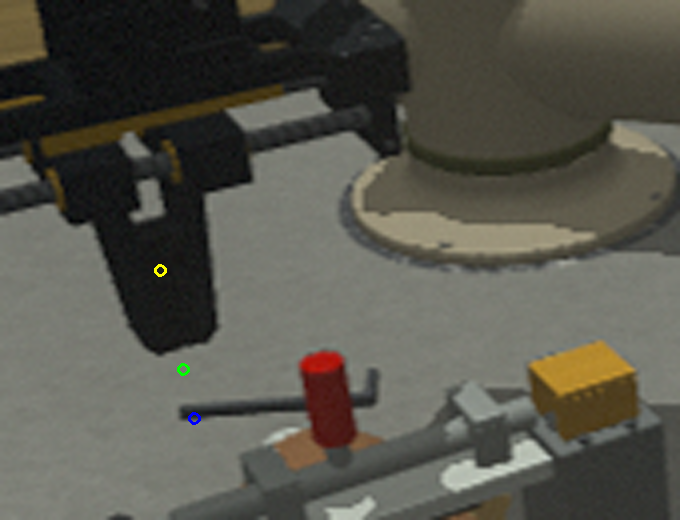

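The real tip shows at about (172,350) in the crop. That is some 30 mm above where the stated tip should be (blue ring at 194,418), so the shut fingers end about 8 mm above the reported TCP. The knob is unmoved. I go lower by that amount, watching the force, and push again.

Emit:
step_arm(
  deltas=[
    [0, 0, -20, 0, 0, 0, 0],
    [0, 0, -32, 0, 0, 0, 0],
    [0, 0, -42, 0, 0, 0, 0],
    [0, 0, -42, 0, 0, 0, 0],
  ],
)

```text
t: 4.05
tcp_pos: [545.4, -299.8, 180.7]
ee_rot: [-3.137, -0.135, 0.003]
wrist_force: [-0.9, 0.2, -0.1]
gripper_width: 0.6
grasp_force: 0.0
```

Emit:
step_arm(
  deltas=[
    [-1, 10, 0, 0, 0, 0, 0],
    [-1.7, 18, 0, 0, 0, 0, 0],
    [-2.1, 24, 0, 0, 0, 0, 0],
    [-2.6, 30, 0, 0, 0, 0, 0],
    [-3.1, 36, 0, 0, 0, 0, 0],
    [-3.6, 42, 0, 0, 0, 0, 0],
  ],
)

```text
t: 4.65
tcp_pos: [542.3, -258.5, 182.5]
ee_rot: [3.137, 0.134, 0.001]
wrist_force: [0.2, -3.8, 2.8]
gripper_width: 0.8
grasp_force: 1.6
```

```bash
cat > look.py <<'E'
from h import *
from rig import viewer,robot
import sys
st=robot.state();print(st['t'],st['tcp_pos'],st['wrist_force'])
s=viewer.camera('scene');w=viewer.camera('wrist')
k,b=blob(s,(120,180,200,225),'red');print('knob px',k,b)
a=cv2.resize(s['pixels'][160:250,80:220],(467,300))
cv2.imwrite(f'pics/{sys.argv[1]}.png',np.hstack([a,w['pixels'][100:400,40:370]])[:,:,::-1])
E
python3 look.py w5
```

```text
4.65 [ 542.27795377 -258.52988599  182.53850745] [ 0.22442163 -3.81733868  2.80593261]
knob px [149.33766234 201.80519481] [146 196   9  15  77]
```

View pics/w5.png

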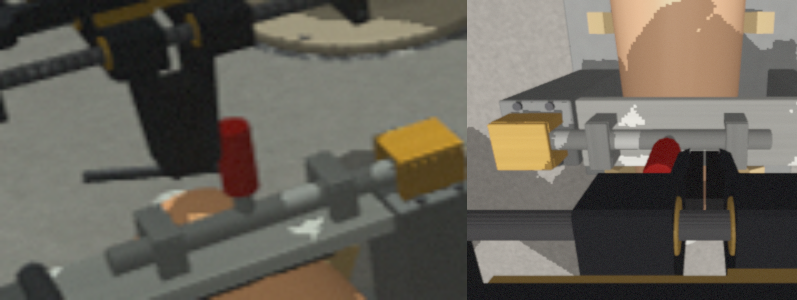

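The knob has moved towards the keeper (scene column 141 → 150, about 16 mm) with a push of about 4 N. I carry on.

Emit:
step_arm(
  deltas=[
    [-0.5, 6, 0, 0, 0, 0, 0],
    [-1, 12, 0, 0, 0, 0, 0],
    [-1.6, 18, 0, 0, 0, 0, 0],
    [-1.9, 22, 0, 0, 0, 0, 0],
  ],
)

```text
t: 5.15
tcp_pos: [540.3, -236.0, 182.2]
ee_rot: [3.139, 0.135, 0.0]
wrist_force: [-0.9, -3.0, 2.7]
gripper_width: 0.9
grasp_force: 1.5
```

Emit:
step_arm(
  deltas=[
    [-0.2, 2, 0, 0, 0, 0, 0],
    [-0.4, 4, 0, 0, 0, 0, 0],
  ],
)

```text
t: 5.35
tcp_pos: [539.9, -232.4, 182.1]
ee_rot: [3.139, 0.135, 0.0]
wrist_force: [0.1, -1.9, 2.8]
gripper_width: 0.6
grasp_force: 1.4
```

Emit:
step_arm(
  deltas=[
    [-0.2, 2, 0, 0, 0, 0, 0],
    [-0.3, 3, 0, 0, 0, 0, 0],
  ],
)

```text
t: 5.55
tcp_pos: [539.7, -230.2, 182.2]
ee_rot: [3.137, 0.134, 0.001]
wrist_force: [1.5, -8.2, 1.5]
gripper_width: 0.5
grasp_force: 4.1
```

Emit:
step_arm(
  deltas=[
    [-0.1, 1, 0, 0, 0, 0, 0],
    [-0.1, 1, 0, 0, 0, 0, 0],
  ],
)

```text
t: 5.75
tcp_pos: [539.7, -230.2, 182.3]
ee_rot: [3.135, 0.133, 0.001]
wrist_force: [1.1, -8.6, 1.8]
gripper_width: 0.5
grasp_force: 4.8
```

Emit:
step_arm(
  deltas=[
    [-0.2, 2, 0, 0, 0, 0, 0],
    [-0.2, 2, 0, 0, 0, 0, 0],
  ],
)

```text
t: 5.95
tcp_pos: [539.7, -230.0, 182.4]
ee_rot: [3.132, 0.132, 0.003]
wrist_force: [1.7, -16.8, 0.6]
gripper_width: 0.3
grasp_force: 8.6
```

```bash
python3 look.py w6
```

```text
5.95 [ 539.70118601 -229.97880155  182.37382193] [  1.7143039  -16.75896502   0.62653716]
knob px [167.3362069  201.37931034] [163 191  10  22 116]
```

View pics/w6.png

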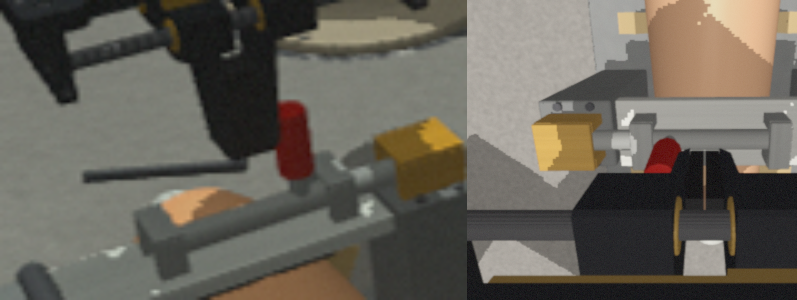

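The bolt has travelled about 45 mm (knob column 141 → 167) and the force climbs steeply with no more motion. That is the rigid stop, well past the keeper mouth. I back off and rise.

Emit:
step_arm(
  deltas=[
    [0.4, -5, 0, 0, 0, 0, 0],
    [1.5, -20, 0, 0, 0, 0, 0],
    [2, -25, 40, 0, 0, 0, 0],
    [2, -25, 80, 0, 0, 0, 0],
    [2, -25, 80, 0, 0, 0, 0],
    [2, -25, 80, 0, 0, 0, 0],
  ],
)

```text
t: 6.65
tcp_pos: [541.1, -251.7, 261.8]
ee_rot: [-3.138, -0.135, 0.0]
wrist_force: [0.2, 0.7, -1.2]
gripper_width: 0.4
grasp_force: 0.0
```

```bash
python3 look.py w7; python3 - <<'E'
from rig import viewer
from h import *
t=viewer.camera('top');k,_=blob(t,(145,210,170,235),'red');print('empty',k)
E
```

```text
6.65 [ 541.13477001 -251.74554711  261.82445844] [ 0.21520035  0.70020349 -1.18610043]
knob px [166.02702703 193.10810811] [162 191   9   5  37]
empty [155.54545455 221.74545455]
```

View pics/w7.png

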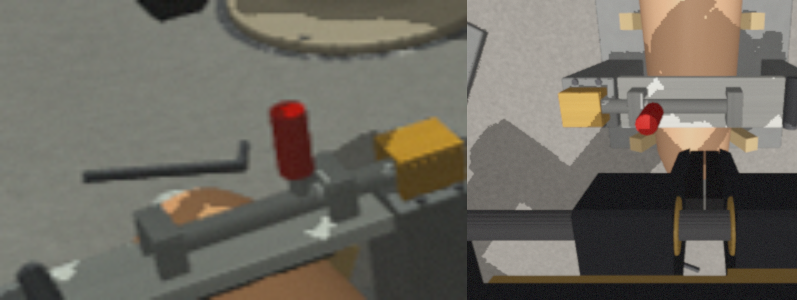

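The knob stands against the front guide at the stop (crop 292,140) with the arm clear above it, and the empty cradle's knob is still at (156,222) in "top".

```bash
python3 -c "
from rig import workorder;print(workorder.sign_off())"
```

```text
the job is handed in; nothing more can be done
None
```

I pushed the bolt on the socket's cradle about 45 mm to its rigid stop in the keeper and let go, left the empty cradle's bolt as it was, and handed the job in at about 7 s; no verdict came back.

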